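# Turn the paint carousel to the white-capped pot

## Robot

A 6-joint arm with a two-finger parallel gripper is mounted at the origin on the work surface; the furniture and walls round the work are solid. World frame = base frame: x ahead of the robot, y to its left, z up, the work surface at z = 0. Lengths are in m, angles in rad, forces in N, time in s.
With the tool pointing down it reaches from about 0.3 to 0.875 m from the base axis. Payload 6.4 kg.
Tool frame: the origin (TCP) lies between the finger pads; the fingertips stand 17 mm ahead of it and the grasp point (between the pads) lies 2 mm behind it (env.tips_ahead is the distance from the TCP to the fingertips, in m); z points along the fingers, y is the line along which they close (so a half turn about z gives the same grasp; the last joint's range is limited). The gripper opens to 88 mm and grips with 3 to 60 N. Pads are 18 mm wide; open, the fingers measure 123 mm over their backs; the gripper's body (75 mm by 187 mm) begins 45 mm behind the grasp point.
Start: joints at [1.002, 0.181, 1.607, -0, 1.354, -0.206], TCP at [0.204, 0.538, 0.256] pointing down, gripper open.
Joint ranges: [-2.99, 2.99], [-0.89, 2.07], [0.3, 2.58], [-1.14, 4.28], [0, 2.63], [-3.12, 3.12]. Speed limits (rad/s): [2.57, 2.57, 3.01, 3.14, 3.14, 3.14].

## Interface

Orientations are given as a rotation vector (axis times angle).
In Python, from station import env gives the robot as it stands.
- The arm moves only by the tool move_arm, never from a script. Its argument "series" is a list of rows, each a list of 2 entries, a list of its own where there are three numbers: the shift along the tool's x, y, z in units of 30 mm (1.0 is 30 mm), then the turn about the tool's z in units of 8 degrees (1.0 is 8 degrees). A call has 1 to 8 rows; each row shifts and turns the commanded pose from where the row before left it, along the tool's axes as they then stand; what a row does not reach is not made up. A row lasts 1/10 s, in which the tool goes at most 50 mm and 8.59 degrees, less where a joint would pass 70% of its speed; a pose out of reach is approached as far as the arm can. A call is refused whole if a number of a shift passes 1 or a number of a turn 1, either way. A call with a gripper value outside its range is refused whole. "fingers" is the finger opening in mm, from 0 to 88.1, set as the call begins (left out, the last holds). The fingers move at their own pace and stop on an object; "grip_force" is the grip in N (left out, the last holds). Time passes only in rows, so rows that do not move let the fingers close. It gives the time, the measured TCP pose, the force, the opening and the grip force at its end, in the units of the state.
- env.observe(): the state, without advancing time (a new reading comes with each control period).
- env.grab_frame(name): name is "scene" or "top" or "wrist"; returns the picture (400x640x3 uint8, blue, green, red); there is no depth.
- env.get_calibration(name): a dict with "fx", "fy", "cx", "cy" (pixels), "R" (3x3) and "t" (3): a world point X has camera coordinates R X + t; the wrist camera has in their place "mount" (4x4, takes a point from camera to tool coordinates, whose origin is the TCP and whose axes are the flange's). Camera axes: x right, y down, z forward; pixel columns grow to the right and rows downward; lengths in m; the calibration is good to about 2 mm. A picture is of the moment at which its call begins: read the wrist's pose just before it. get_calibration takes no time and is no camera call.
- env.job_done(): hands the job in; it is judged then, once.
The state is a dict: "clock": time; "joints": joint angles; "qvel": joint speeds; "tau": joint torques, N m; "eef_pos": TCP position; "tcp_rot": TCP orientation; "ft_force": force on the tool from outside, world axes, zero at the start; "torque": the same for the moment, N m; "gripper_width": opening from 0.0 (shut) to 1.0 (fully open); "finger_force": force on a finger pad.
Only numpy, scipy, OpenCV 4.12 (cv2) and the standard library are available. Lean on these libraries where they do the work, as an engineer would, in place of code of your own. Each camera call takes 0.05 s, during which the arm holds its last target. There are 200 camera calls.

## Task

With a fingertip, gently push a spoke of the paint carousel round until the white-capped pot stands squarely at the red pointer, and leave the carousel at rest there. Touch only the spokes: do not push on the tray or the pots, do not pick up anything, keep all three pots standing in their wells, and leave the other things on the table alone.

Things in the scene. Friction and masses are not known exactly. Their poses are not given: they have to be found in the camera images.
- white_pot_centre (a point): centre (half-way up) of the paint pot to bring round: white cap, white body with a yellow band, 39 mm across, 50 mm tall, loose, standing in one of the carousel's three wells (6 mm deep, 43 mm wide, 56 mm from the axle). Its underside is 32 mm and its cap top 82 mm above the table
- red_pot_centre (a point): centre of the black-capped pot with a red band, 39 mm across, 46 mm tall, loose in another well
- blue_pot_centre (a point): centre of the black-capped pot with a blue band, 39 mm across, 46 mm tall, loose in the third well
- axle (a point): point on the carousel's upright axle at the height of the spokes' centre line, 125 mm above the table; z up; its x axis points horizontally away from the red pointer. The carousel is a round wooden tray (172 mm across, top 32 mm above the table) that turns on a fixed grey foot. A thin upright column (18 mm) on its middle carries three level spokes; the black hub on top is 30 mm across and ends 137 mm above the table
- station (a point): where the white-capped pot's centre should be: at the well's distance (56 mm) from the axle, straight in line with the red pointer; fixed to the foot
- pointer_tip (a point): tip of the fixed red pointer, 37 mm above the table, 91 mm from the axle, just outside the tray; it points at the axle. Its post stands 112 mm from the axle and ends about 44 mm above the table
- carousel (a joint): turning of the carousel, rad, 0 where it starts, growing anticlockwise seen from above; it turns either way for more than a turn, with a little steady friction (about 0.06 N m, 1 N at a spoke), and stays where it is left. The joint is no guide to which well is at the pointer
- carousel_tray: the wooden tray with its three wells, turning with the spokes; origin on the axle at table height
- carousel_spokes: the black hub with three spokes, turning with the tray; origin on the axle at table height
- spoke_1 (a point): point on the centre line of spoke 1, 68 mm from the axle and 125 mm above the table. The spoke is a bare steel rod 10 mm thick from the hub to a 20 mm orange ball centred 92 mm from the axle; the spokes are 120 degrees apart, each midway between two pots, and 38 mm clear above the cap tops
- spoke_2 (a point): point on the centre line of spoke 2, 68 mm from the axle and 125 mm above the table. The spoke is a bare steel rod 10 mm thick from the hub to a 20 mm orange ball centred 92 mm from the axle; the spokes are 120 degrees apart, each midway between two pots, and 38 mm clear above the cap tops
- spoke_3 (a point): point on the centre line of spoke 3, 68 mm from the axle and 125 mm above the table. The spoke is a bare steel rod 10 mm thick from the hub to a 20 mm orange ball centred 92 mm from the axle; the spokes are 120 degrees apart, each midway between two pots, and 38 mm clear above the cap tops
- medium_bottle: small flat-sided bottle with white cap, 45x58 mm, 96 mm tall; a bystander, loose on the table; origin at its underside, z up
- varnish_cup: clear plastic cup with amber varnish, 71 mm across, 82 mm tall; a bystander, loose on the table; origin at its underside, z up
- tape: roll of masking tape lying flat, 104 mm across, 25 mm high; a bystander, loose on the table; origin at its underside, z up
- side_cutters: blue-handled side cutters lying flat, 72x137x15 mm; a bystander, loose on the table; origin at its underside, z up
- round_file: round file with wooden handle lying flat, 90 mm long, 9 mm thick; a bystander, loose on the table; origin at its underside, z up
- white_pot: the white pot itself, origin at the centre of its underside, z up
- red_pot: the red pot itself, origin at the centre of its underside, z up
- blue_pot: the blue pot itself, origin at the centre of its underside, z up
Things that resemble listed ones, but are neither listed nor needed, are in the scene too. Leave any green or orange look-alike of the red_pot alone.

How it is judged:
At the end, for the whole second after the job is handed in: The white-capped pot's centre is within 10 mm (level distance) of the place in line with the red pointer, the carousel is at rest, and all three pots stand upright in their wells (horizontal distance between white_pot_centre and station below 0.01 m and velocity of joint carousel between -0.05 and 0.05 rad/s and angle between each of white_pot_centre, red_pot_centre, blue_pot_centre's own z axis and vertical below 0.12 rad and horizontal distance between white_pot_centre and axle between 0.049 and 0.063 m and height (world z) of white_pot_centre between 0.053 and 0.061 m and horizontal distance between red_pot_centre and axle between 0.049 and 0.063 m and height (world z) of red_pot_centre between 0.051 and 0.059 m and horizontal distance between blue_pot_centre and axle between 0.049 and 0.063 m and height (world z) of blue_pot_centre between 0.051 and 0.059 m); the robot touches nothing.
It fails at once if a pot is lifted out of its well (height (world z) of white_pot_centre above 0.065 m or height (world z) of any of red_pot_centre, blue_pot_centre above 0.063 m).
It fails at once if a pot is tipped (angle between any of white_pot_centre, red_pot_centre, blue_pot_centre's own z axis and vertical above 0.3 rad).
It fails at once if the robot pushes on a pot or on the tray instead of a spoke (contact force between any of the fingers, the arm and white_pot above 0.5 N or contact force between any of the fingers, the arm and red_pot above 0.5 N or contact force between any of the fingers, the arm and blue_pot above 0.5 N or contact force between any of the fingers, the arm and carousel_tray above 0.5 N).
It fails at once if a spoke is pushed harder than 25 N (contact force between the fingers and carousel_spokes above 25 N).
It fails at once if a bystander (bottle, cup, tape, cutters or file) is moved more than 20 mm (distance of any of medium_bottle, varnish_cup, tape, side_cutters, round_file from where it was at the start of the episode above 0.02 m).
It also fails if it takes over 42 s, if anything falls off the work surface, if the arm or the gripper's body presses on something with over 40 N, if the wrist force passes 120 N, or if a joint passes its speed limit or range.

## Working session

There is one attempt and no reset: what is moved stays moved. The work goes in short steps, Python scripts to look and compute and a tool call to move; the robot and the scene stay as the last step left them, time stands still between calls to the robot, and variables do not carry over. Pictures are saved under pics/ and viewed, at most 10 in all, crops included, and the job is handed in when it is done.

Besides the shell and the picture viewer there is one more tool, called as name(argument=value, ...), one argument or row to a line, values as JSON. move_arm: Moves the arm, as the interface text tells. Its arguments: {"type":"object","properties":{"series":{"type":"array","items":{"type":"array"}},"fingers":{"type":"number"},"grip_force":{"type":"number"}},"required":["series"]}

```bash
mkdir -p pics
python3 - <<'E'
from station import env
import cv2,numpy as np
s=env.observe();print(s['clock'],s['eef_pos'],s['tcp_rot'])
for n in('scene','top'):
    cv2.imwrite(f'pics/{n}0.png',env.grab_frame(n)); c=env.get_calibration(n);print(n,c)
E
```

```text
0.0 [0.20375652 0.5371414  0.25479364] [-5.66597599e-01 -3.08938068e+00  2.55454020e-03]
scene {'fx': 457.1766891845146, 'fy': 457.1766891845146, 'cx': 320.4964257247379, 'cy': 202.17950554827496, 'R': array([[ 0.69277648, -0.72108412,  0.00992184],
       [-0.49312914, -0.48371958, -0.72307608],
       [ 0.52619807,  0.49603735, -0.69069714]]), 't': array([-0.27396018,  0.30066096,  1.02626928])}
top {'fx': 439.59179545059635, 'fy': 439.59179545059635, 'cx': 323.2496145889419, 'cy': 203.41932072730364, 'R': array([[ 0.01875146, -0.9994629 ,  0.02687539],
       [-0.98926746, -0.02244259, -0.14438223],
       [ 0.14490784, -0.02387957, -0.98915696]]), 't': array([0.01169201, 0.40343608, 1.15084687])}
```

View pics/scene0.png

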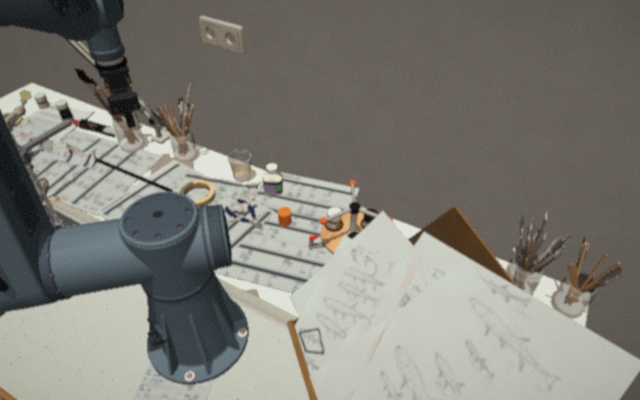

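View pics/top0.png

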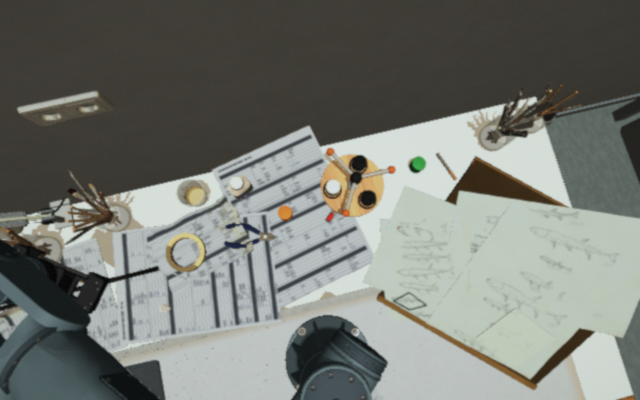

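Run:
```python
import cv2
i=cv2.imread('pics/top0.png')[135:235,300:430]
cv2.imwrite('pics/c0.png',cv2.resize(i,None,fx=6,fy=6,interpolation=cv2.INTER_CUBIC))
```

```text
(no output)
```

View pics/c0.png

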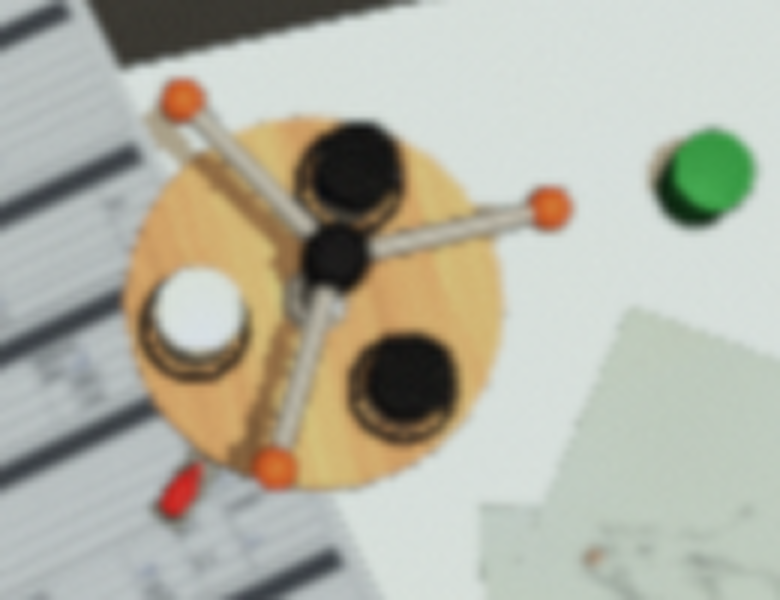

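The crop shows the hub at (336,258), balls at (184,100), (549,208) and (276,467), the white cap at (198,310), and the red pointer tip at about (200,465) with its post at (178,500). The white-capped pot on the tray is the only white cap there. The other white cap, at top (239,184), belongs to the bottle.

```bash
cat > h.py <<'E'
import numpy as np
from station import env
def bp(c,u,v,z):
    d=c['R'].T@np.array([(u-c['cx'])/c['fx'],(v-c['cy'])/c['fy'],1]); o=-c['R'].T@c['t']
    return o+d*(z-o[2])/d[2]
E
python3 - <<'E'
from h import *
c=env.get_calibration('top')
P=dict(hub=(336,258,.137),tray=(313,303,.032),b1=(184,100,.125),b2=(549,208,.125),b3=(276,467,.125),white=(198,310,.082),k1=(358,167,.078),k2=(411,377,.078),tip=(200,466,.037),post=(178,500,.044),green=(712,170,.05))
Q={k:bp(c,(x+.5)/6-.5+300,(y+.5)/6-.5+135,z)for k,(x,y,z) in P.items()}
ax=(Q['b1']+Q['b2']+Q['b3'])/3;print('axle',ax)
for k,q in Q.items():
    d=q[:2]-ax[:2];print(k,q.round(4),'r',np.hypot(*d).round(4),'deg',np.degrees(np.arctan2(d[1],d[0])).round(1))
from scipy.spatial.transform import Rotation as R
s=env.observe();print(R.from_rotvec(s['tcp_rot']).as_matrix().round(3))
for n,u,v,z in(('bottle',239,184,.096),('cup',193,190,.05),('orange',286,213,.04),('paperedge',405,188,.03),('brush',497,130,.1)):print(n,bp(c,u,v,z))
E
```

```text
axle [ 0.45631479 -0.05717572  0.125     ]
hub [ 0.4534 -0.0558  0.137 ] r 0.0032 deg 154.3
tray [ 0.4544 -0.0559  0.032 ] r 0.0023 deg 145.3
b1 [0.5217 0.0073 0.125 ] r 0.0918 deg 44.6
b2 [ 0.4793 -0.1458  0.125 ] r 0.0916 deg -75.4
b3 [ 0.3679 -0.033   0.125 ] r 0.0916 deg 164.7
white [ 0.4406 -0.0019  0.082 ] r 0.0574 deg 105.8
k1 [ 0.5063 -0.0708  0.078 ] r 0.0519 deg -15.3
k2 [ 0.4142 -0.0944  0.078 ] r 0.0561 deg -138.5
tip [ 0.3788 -0.0059  0.037 ] r 0.0929 deg 146.5
post [0.3626 0.0038 0.044 ] r 0.1118 deg 146.9
green [ 0.5159 -0.2328  0.05  ] r 0.1854 deg -71.3
[[-0.935  0.355 -0.001]
 [ 0.355  0.935 -0.001]
 [ 0.    -0.002 -1.   ]]
bottle [0.43818081 0.23606954 0.096     ]
cup [0.42790378 0.36339393 0.05      ]
orange [0.37367681 0.11835287 0.04      ]
paperedge [ 0.45022403 -0.20069432  0.03      ]
brush [ 0.59686985 -0.4286704   0.1       ]
```

move_arm(
  series=[
    [[-0.36, -0.94, 0], 0],
    [[-0.36, -0.94, 0], 0],
    [[-0.36, -0.94, 0], 0],
    [[-0.36, -0.94, 0], 0],
    [[-0.36, -0.94, 0], 0],
    [[-0.36, -0.94, 0], 0],
    [[-0.36, -0.94, 0], 0],
    [[-0.36, -0.94, 0], 0],
  ],
  fingers=0,
  grip_force=10,
)

```text
clock: 0.9
eef_pos: [0.2043, 0.2948, 0.2553]
tcp_rot: [-0.566, -3.09, 0.001]
ft_force: [0.5, 0.4, -0.1]
gripper_width: 0.297
finger_force: 0.0
```

move_arm(
  series=[
    [[-0.97, -0.67, 0], 0],
    [[-0.97, -0.67, 0], 0],
    [[-0.97, -0.67, 0], 0],
    [[-0.97, -0.67, 0], 0],
    [[-0.97, -0.67, 0], 0],
    [[-0.97, -0.67, 0], 0],
    [[-0.97, -0.67, 0], 0],
    [[-0.97, -0.67, 0], 0],
  ],
)

```text
clock: 1.7
eef_pos: [0.3658, 0.0617, 0.2556]
tcp_rot: [0.568, 3.09, 0.0]
ft_force: [-0.2, -0.0, -0.3]
gripper_width: 0.004
finger_force: 0.0
```

move_arm(
  series=[
    [[-0.97, -0.67, 0], 0],
    [[-0.97, -0.67, 0], 0],
    [[0, 0, 0], -0.7],
    [[0, 0, 0], 0],
  ],
)

```text
clock: 2.1
eef_pos: [0.4054, 0.0041, 0.2552]
tcp_rot: [-0.416, -3.112, -0.0]
ft_force: [-0.5, 0.0, -0.6]
gripper_width: 0.005
finger_force: 0.0
```

```bash
cat >> h.py <<'E'
from scipy.spatial.transform import Rotation as R
AX=np.array([.4555,-.0567])
def loc(a):  # tool pose relative to a spoke at a deg: radial, tangential (anticlockwise +)
    s=env.observe();d=np.array(s['eef_pos'][:2])-AX;a=np.radians(a)
    M=R.from_rotvec(s['tcp_rot']).as_matrix()
    t=np.array([-np.sin(a),np.cos(a)]);r=np.array([np.cos(a),np.sin(a)])
    print('t',s['clock'],'r,tan mm',(1e3*d@r).round(1),(1e3*d@t).round(1),'z',s['eef_pos'][2],'tool x deg',np.degrees(np.arctan2(M[1,0],M[0,0])).round(2),'F',np.round(s['ft_force'],2),'w',s['gripper_width'])
E
python3 - <<'E'
from h import *
import cv2
loc(164.7)
cv2.imwrite('pics/w1.png',env.grab_frame('wrist'))
E
```

```text
t 2.1 r,tan mm 64.3 -45.4 z 0.25518732285140006 tool x deg 164.76 F [-0.5   0.04 -0.57] w 0.0050840595010054595
```

View pics/w1.png

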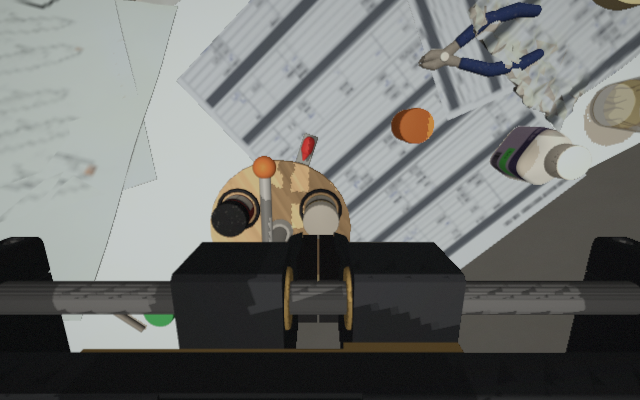

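The wrist view shows the spoke and its ball (264,167) running vertically to the left of the closed fingers (col 318), so a push along −y will meet it. The fingers will stay above the white cap (320,215). Next I descend.

move_arm(
  series=[
    [[0, 0, 0.9], 0],
    [[0, 0, 0.9], 0],
    [[0, 0, 0.9], 0],
    [[0, 0, 0.9], 0],
    [[0, 0, 0.5], 0],
    [[0, 0, 0.2], 0],
    [[0, 0, 0], 0],
  ],
)

```text
clock: 2.85
eef_pos: [0.4048, 0.0055, 0.1263]
tcp_rot: [-0.415, -3.112, -0.0]
ft_force: [-0.4, 0.2, 0.7]
gripper_width: 0.007
finger_force: 0.0
```

Run:
```python
from h import *
import cv2
loc(164.7)
i=env.grab_frame('wrist')[120:300,160:480]
cv2.imwrite('pics/w2.png',cv2.resize(i,None,fx=2.5,fy=2.5))
```

```text
t 2.85 r,tan mm 65.3 -46.6 z 0.1262665842565415 tool x deg 164.8 F [-0.37  0.17  0.71] w 0.006659938947227397
```

View pics/w2.png

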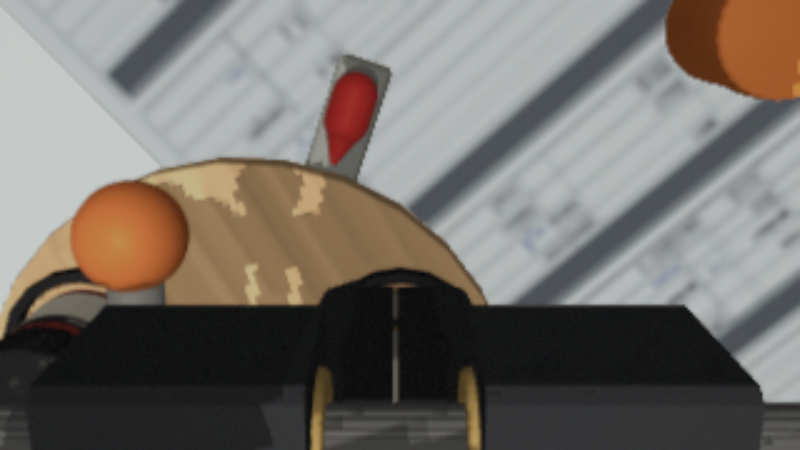

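The fingertip is down clear of everything, with the ball and rod to its left (130,235). I now approach −y slowly.

move_arm(
  series=[
    [[0, -0.15, 0], 0],
    [[0, -0.15, 0], 0],
    [[0, -0.15, 0], 0],
    [[0, -0.15, 0], 0],
    [[0, 0, 0], 0],
  ],
)

```text
clock: 3.4
eef_pos: [0.4008, -0.0132, 0.1269]
tcp_rot: [0.417, 3.113, -0.0]
ft_force: [-0.0, -0.5, 0.7]
gripper_width: 0.001
finger_force: 0.0
```

move_arm(
  series=[
    [[0, -0.07, 0], 0],
    [[0, -0.07, 0], 0],
    [[0, -0.07, 0], 0],
    [[0, 0, 0], 0],
  ],
)

```text
clock: 3.8
eef_pos: [0.3991, -0.0188, 0.1267]
tcp_rot: [-0.415, -3.114, 0.0]
ft_force: [0.3, 0.1, 0.1]
gripper_width: 0.008
finger_force: 0.0
```

move_arm(
  series=[
    [[0, -0.07, 0], 0],
    [[0, -0.07, 0], 0],
    [[0, -0.07, 0], 0],
  ],
)

```text
clock: 4.1
eef_pos: [0.3973, -0.0247, 0.1267]
tcp_rot: [-0.415, -3.114, -0.001]
ft_force: [0.2, 1.2, -0.2]
gripper_width: 0.006
finger_force: 0.6
```

Run:
```python
from h import *
import cv2
loc(164.7)
i=env.grab_frame('wrist')[120:300,160:480]
cv2.imwrite('pics/w3.png',cv2.resize(i,None,fx=2.5,fy=2.5))
```

```text
t 4.1 r,tan mm 64.6 -15.6 z 0.1266622659657159 tool x deg 164.82 F [ 0.22  1.15 -0.2 ] w 0.006143048194989382
```

View pics/w3.png

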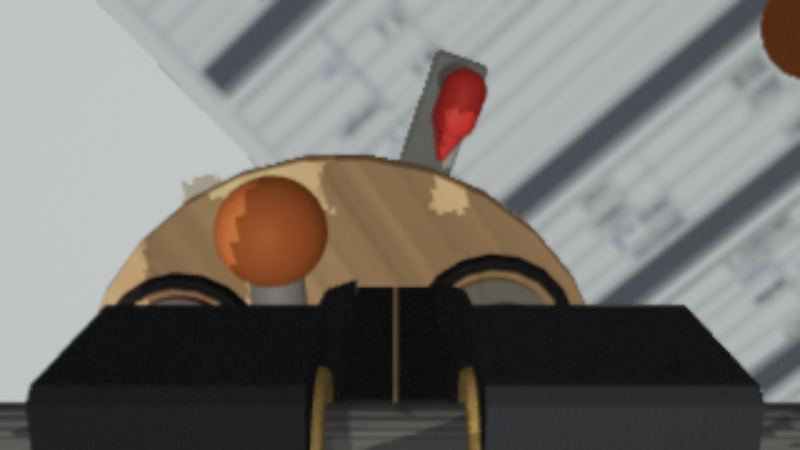

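Contact shows as 1.15 N, which matches the spoke friction, with the finger centre 15.6 mm off the rod. I'll push along an arc about the axle, turning the tool with the spoke.

move_arm(
  series=[
    [[0.017, -0.075, 0], -0.25],
    [[0.017, -0.075, 0], -0.25],
    [[0.017, -0.075, 0], -0.25],
    [[0.017, -0.075, 0], -0.25],
    [[0.017, -0.075, 0], -0.25],
    [[0.017, -0.075, 0], -0.25],
    [[0.017, -0.075, 0], -0.25],
    [[0.017, -0.075, 0], -0.25],
  ],
)

```text
clock: 4.95
eef_pos: [0.3907, -0.0419, 0.1266]
tcp_rot: [0.025, -3.141, -0.0]
ft_force: [-0.4, 1.3, -0.4]
gripper_width: 0.003
finger_force: 0.6
```

move_arm(
  series=[
    [[0.017, -0.075, 0], -0.25],
    [[0.017, -0.075, 0], -0.25],
    [[0.017, -0.075, 0], -0.25],
    [[0.017, -0.075, 0], -0.25],
    [[0.017, -0.075, 0], -0.25],
    [[0.017, -0.075, 0], -0.25],
    [[0.017, -0.075, 0], -0.25],
  ],
)

```text
clock: 5.65
eef_pos: [0.3889, -0.0579, 0.1266]
tcp_rot: [0.407, -3.114, -0.001]
ft_force: [-1.5, 0.5, 0.0]
gripper_width: 0.005
finger_force: 0.6
```

Run:
```python
from h import *
import cv2
loc(194.7)
i=env.grab_frame('top')[135:235,300:430]
cv2.imwrite('pics/c4.png',cv2.resize(i,None,fx=6,fy=6,interpolation=cv2.INTER_CUBIC))
```

```text
t 5.65 r,tan mm 64.8 -15.7 z 0.12658937646438873 tool x deg -165.1 F [-1.49  0.52  0.01] w 0.005202144941135353
```

View pics/c4.png

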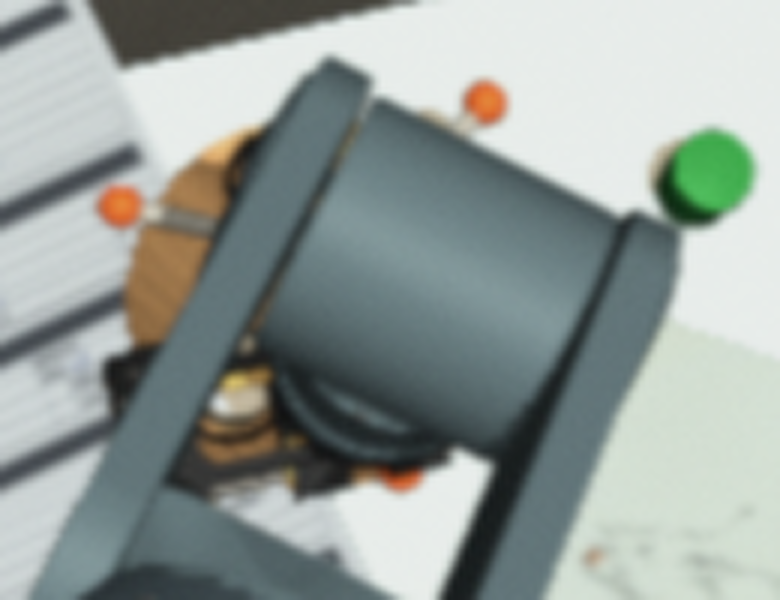

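The two visible balls are at (120,206) and (485,102), so I can get the angle from them.

Run:
```python
from h import *
c=env.get_calibration('top')
for x,y in((120,206),(485,102)):
    q=bp(c,(x+.5)/6-.5+300,(y+.5)/6-.5+135,.125)[:2]
    for A in((.4563,-.0572),AX):
        d=q-A;print(np.hypot(*d),np.degrees(np.arctan2(d[1],d[0])))
```

```text
0.09238964155590415 77.86476625508647
0.09207326518900903 77.3126460964764
0.09174946757021415 -42.355484764994436
0.09267766999097132 -42.25069950603159
```

The carousel has turned 33.1°, so about 9° remains.

move_arm(
  series=[
    [[0.017, -0.075, 0], -0.25],
    [[0.017, -0.075, 0], -0.25],
    [[0.017, -0.075, 0], -0.25],
    [[0.009, -0.038, 0], -0.12],
    [[0.009, -0.038, 0], -0.12],
    [[0.004, -0.019, 0], -0.06],
    [[0, 0, 0], 0],
    [[0, 0, 0], 0],
  ],
)

```text
clock: 6.5
eef_pos: [0.3901, -0.0677, 0.1267]
tcp_rot: [-0.631, 3.077, -0.0]
ft_force: [-1.5, -0.2, 0.3]
gripper_width: 0.004
finger_force: 0.4
```

move_arm(
  series=[
    [[0, 0.1, 0], 0],
    [[0, 0.3, 0], 0],
    [[0, 0.4, 0], 0],
    [[0, 0, -0.9], 0],
    [[0, 0, -1], 0],
    [[0, 0, -1], 0],
    [[0, 0, -1], 0],
    [[0, 0, -0.5], 0],
  ],
)

```text
clock: 7.3
eef_pos: [0.3812, -0.0451, 0.2614]
tcp_rot: [-0.633, 3.074, -0.004]
ft_force: [-0.1, -0.4, 0.1]
gripper_width: 0.007
finger_force: 0.0
```

move_arm(
  series=[
    [[0.5, 1, 0], 0],
    [[0.5, 1, 0], 0],
    [[0.5, 1, 0], 0],
    [[0.5, 1, 0], 0],
    [[0.5, 1, 0], 0],
    [[0.5, 1, 0], 0],
    [[0.5, 1, 0], 0],
    [[0.5, 1, 0], 0],
  ],
)

```text
clock: 8.1
eef_pos: [0.1742, 0.1284, 0.2583]
tcp_rot: [-0.63, 3.077, 0.0]
ft_force: [0.7, 1.5, 0.1]
gripper_width: 0.004
finger_force: 0.0
```

Run:
```python
from h import *
import cv2
loc(206.7)
i=env.grab_frame('top')[135:235,300:430]
cv2.imwrite('pics/c5.png',cv2.resize(i,None,fx=6,fy=6,interpolation=cv2.INTER_CUBIC))
```

```text
t 8.1 r,tan mm 168.1 -291.7 z 0.25830022066705266 tool x deg -156.84 F [0.71 1.47 0.09] w 0.003966382119710308
```

View pics/c5.png

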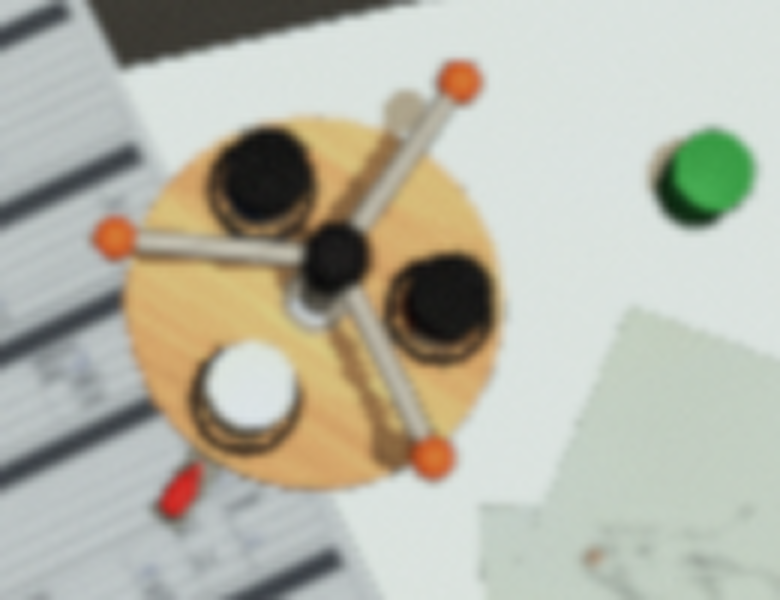

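The white cap is at (252,387), the balls at (115,237), (460,82) and (434,457), and all the pots stand in their wells. I'll check the angle.

Run:
```python
from h import *
c=env.get_calibration('top')
f=lambda x,y,z:bp(c,(x+.5)/6-.5+300,(y+.5)/6-.5+135,z)[:2]
b=[f(115,237,.125),f(460,82,.125),f(434,457,.125)];A=sum(b)/3;print(A)
ang=lambda q,A=A:np.degrees(np.arctan2(*(q-A)[::-1])).round(1)
print([ang(q) for q in b],'white',ang(f(252,387,.082)),'ptr',ang(f(200,466,.037)),ang(f(178,500,.044)),'with tray-based axle',ang(f(178,500,.044),AX),ang(f(200,466,.037),AX))
```

```text
[ 0.45617381 -0.05717292]
[np.float64(86.0), np.float64(-33.9), np.float64(-153.7)] white 146.9 ptr 146.5 146.9 with tray-based axle 146.9 146.5
```

The pot well is at 146.1° (from the spokes) against the pointer's 146.7°, an error of about 0.6 mm.

```bash
python3 -c "
from station import env
print(env.job_done())"
```

```text
the job is handed in; nothing more can be done
None
```

The white-capped pot now stands at the red pointer, about 0.6 mm off by my camera measurement; the carousel was left at rest with the arm clear, and I handed the job in (no verdict came back).

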